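# Clamp a stepped copper block in the ratchet vice

### The arm

A 7-joint arm with a two-finger parallel gripper is mounted at the origin on the work surface. World frame = base frame: x ahead of the robot, y to its left, z up, the work surface at z = 0. Lengths are in m, angles in rad, forces in N, time in s.
With the tool pointing down it reaches from about 0.4 to 0.925 m from the base axis. Payload 5.6 kg.
Tool frame: the origin (TCP) lies between the finger pads; the fingertips stand ahead of it and the grasp point (between the pads) lies 8 mm behind it (arm.tip_extent is the z of the fingertips in the tool frame, in m); z points along the fingers, y is the direction in which the jaws open and shut (so a half turn about z gives the same grasp; the last joint's range is limited). The gripper opens to 85 mm and grips with 20 to 120 N. Pads are 22 mm wide; open, the fingers measure 114 mm over their backs; the gripper's body (76 mm by 85 mm) begins 54 mm behind the grasp point. The pads swing forward as they close: fully open they stand 13 mm farther back than shut.
Start: joints at [-1.243, 0.468, -0.012, 1.603, 0.006, 1.071, -0.056], TCP at [0.236, 0.606, 0.242] pointing down, gripper open.
Joint ranges: [-2.53, 2.53], [-0.31, 2.02], [-1.57, 1.55], [0.28, 2.44], [-1.29, 4.43], [0.15, 1.84], [-2.92, 2.92]. Speed limits (rad/s): [2.57, 2.57, 3.14, 3.14, 3.14, 3.14, 3.14].

### API

Orientations are given as a 3x3 rotation matrix whose columns are the frame's x, y, z axes.
In Python, from rig import arm gives the robot as it stands. The module is installed in compiled form; this text tells all that it offers.
- The arm moves only by the shell command python3 -m creep 'ROWS' [FORCE]. ROWS is a JSON object of lists of equal length, an entry for each row: "linear": the shift along the tool's x, y, z in m, a list of three; "dr": the turn, a rotation vector about the tool's x, y, z in degrees, a list of three; "grip": the finger opening in m, from 0 to 0.0854. A call has 1 to 8 rows; each row shifts and turns the commanded pose from where the row before left it, along the tool's axes as they then stand; what a row does not reach is not made up. A row lasts 1/8 s, in which the tool goes at most 62.5 mm and 10.7 degrees, less where a joint would pass 70% of its speed; a pose out of reach is approached as far as the arm can. A call is refused whole if a number of a shift passes 0.0625 or a number of a turn 10.7, either way. A call with a gripper value outside its range is refused whole. The fingers move at their own pace and stop on an object; FORCE is the grip in N (left out, the last holds). Time passes only in rows, so rows that do not move let the fingers close. It gives the time, the measured TCP pose, the force and the opening at its end, in the units of the state.
- arm.get_state(): the state, without advancing time (a new reading comes with each control period).
- arm.grab_frame(name): name is "scene" or "top" or "wrist"; returns the picture (400x640x3 uint8, red, green, blue); there is no depth.
- arm.camera_model(name): a dict with "mtx" (3x3 intrinsics, pixels), "k1" (the pictures are not rectified: a ray, as slopes to the right and down, at radius r is drawn at 1 + k1 r^2 times it, then the intrinsics apply), "R" (3x3) and "t" (3): a world point X has camera coordinates R X + t. Camera axes: x right, y down, z forward; pixel columns grow to the right and rows downward; lengths in m; the calibration is good to about 2 mm. A picture is of the moment at which its call begins: read the wrist's pose just before it. camera_model takes no time and is no camera call; for the wrist camera it gives the pose at the moment of the call.
- arm.finish_job(): hands the job in, once; it reports no verdict.
The state is a dict: "time_s": time; "joint_pos": joint angles; "dq": joint speeds; "tau": joint torques, N m; "position": TCP position; "ee_rot": TCP orientation; "ft_force": force on the tool from outside, world axes, zero at the start; "moment": the same for the moment, N m; "gripper_width": finger opening in m.
Only numpy, scipy, OpenCV 4.12 (cv2) and the standard library are available. Lean on these libraries where they do the work, as an engineer would, in place of code of your own. Each camera call takes 0.05 s, during which the arm holds its last target. There are 200 camera calls.

### The job

Take the stepped copper block from its white rest and lay it in the grey ratchet vice, flat on the bed, its thick body centred lengthways between the jaws and its thin neck sticking out at the front of the vice. You will have to set the block down on the bench and take it again by the neck, as the rest hides the neck and the jaws hide the body. Then let go and swing the ratchet lever back and forth until the block is clamped tight between the jaws, leave it so, and disturb nothing else on the bench.

Things in the scene. Friction and masses are not known exactly. Their poses are not given: they have to be found in the camera images.
- body_mid (a point): Centre of the thick body of the copper block: one loose piece of about 0.3 kg, a square body 90 x 32 x 32 mm and on one end a square neck 70 x 24 x 24 mm on the same centre line. x runs along the block from neck to body, so the neck spans 45 to 115 mm on the -x side; z up. It starts lying level in the white rest; on the bench the body lies flat, the neck 4 mm clear of the bench.
- neck_mid (a point): Centre of the block's neck, 80 mm from body_mid; same axes.
- nest: White plastic rest holding the block at the start, fixed, at the left or right end of the bench. Origin at bench height under the body's centre; x along the block from neck to body. Pedestal 28 wide, 25 mm high under the body, its sides free; from 30 to 130 mm on the -x side, walls 40 mm apart, 12 thick, 65 mm high enclose the neck and 15 mm of the body. The block lifts straight out.
- vise: Grey ratchet vice, fixed. Origin at bench height under the middle of the jaws; x along the jaws, front is -x (towards the robot), z up. Base x -45 to 45, y -170 to 75 mm, bed top 40 mm high. Jaws 90 mm long (x -45 to 45), tops at 77 mm height. With the block laid in, its body's centre is at x = 0, 56 mm above the bench, and the neck stands out beyond the front end, free all round.
- backjaw_face (a point): Centre of the face of the fixed back jaw (26 mm thick, on the +y side of the bed), 58 mm above the bench, 14 to 24 mm to +y of the vice's origin. Axes as the vice's.
- jaw_face (a point): Centre of the face of the moving jaw, 58 mm above the bench. It starts 30 mm to -y of the vice's origin, 44 to 54 mm from the back jaw, and closes towards +y. Axes as the vice's.
- jaw (a joint): Travel of the moving jaw in m: 0 open at the start, growing as it closes, 0.007 for each radian of the ratchet wheel. The gear is self-locking: the jaw stays where it is left.
- pivot (a point): Point on the upright axis of the ratchet wheel and lever, at x = 0, y = -135 mm of the vice, 70 mm above the bench. Axes as the vice's.
- knob_mid (a point): Middle of the black upright round handle at the end of the ratchet lever: 24 mm diameter, from 80 to 136 mm above the bench (this point 110 mm), 115 mm from the pivot axis. Nothing but the lever (top at 80 mm) is near it.
- lever (a joint): Lever swing q, 0 to 1.25 rad, counter-clockwise from above; handle at pivot + 115 mm x (sin(q-0.6), -cos(q-0.6)) in the vice's x, y. Growing q (handle away to the vice's back) drives the wheel and closes the jaw; back only clicks over teeth (notch 0.52 rad; full swing 2 notches, 7 mm of jaw). Drive 3 to 4 N at the handle, back 1 N or so; tight when it resists 8 to 12 N. Stays where left.
- basket: White basket of small copper parts, 160 x 100 x 60 mm high, fixed, at the other end of the bench from the rest. Origin centre of its underside.
- spanner_grip (a point): Steel spanner, 180 mm long, lying loose at the far side of the bench.
- oiler: White oil bottle, 56 mm diameter, 150 mm high, loose at the far side; origin centre of its underside.
- offcut_center (a point): Brass bar offcut, 50 mm diameter, 70 mm high, standing loose at the far side; its centre.
There are look-alikes about, which are no part of the job. Of the things like the part that bears body_mid, leave any that is red; of the rest the smaller one is meant.

How it is judged:
On the way, in this order (a step that is already met when the one before it is completed fails the run):
1. the block lies in the vice, body between the open jaws, neck to the front, let go (x of body_mid in the frame of vise between -0.01 and 0.01 m and x of neck_mid in the frame of vise below -0.065 m and z of body_mid in the frame of vise between 0.052 and 0.06 m and contact force between the fingers and workpiece below 0.05 N), for 0.2 s.
2. the moving jaw presses on the block (contact force between jaw and workpiece above 8 N), for 0.1 s.
At the end, for the whole second after the job is handed in: The block is clamped: both jaws press on it with more than 8 N; its body's centre is within 10 mm of the jaws' middle lengthways and within 4 mm of its seated height (flat on the bed), its neck points out at the front, it lies within 0.06 rad along the jaws, and it is at rest and let go (contact force between each of jaw, backjaw and workpiece above 8 N and x of body_mid in the frame of vise between -0.01 and 0.01 m and x of neck_mid in the frame of vise below -0.065 m and z of body_mid in the frame of vise between 0.052 and 0.06 m and angle between the x axis of body_mid and the x axis of vise, either way round below 0.06 rad and linear speed of workpiece below 0.02 m/s); the robot touches nothing.
It fails at once if a bystander on the bench is moved more than 30 mm (distance of any of spanner_grip, oiler, offcut_center from where it was at the start of the episode above 0.03 m).
It also fails if it takes over 69 s, if anything falls off the work surface, if the arm or the gripper's body presses on something with over 40 N, if the wrist force passes 120 N, or if a joint passes its speed limit or range.

## Working session

There is one attempt and no reset: what is moved stays moved. The work goes in short steps, Python scripts to look and compute and a shell command to move; the robot and the scene stay as the last step left them, time stands still between calls to the robot, and variables do not carry over. Pictures are saved under pics/ and viewed, about 8 in all and at most 12, crops included, and the job is handed in when it is done.

```bash
mkdir -p pics
python3 - <<'E'
from rig import arm
import cv2
for n in ("scene","top"):
    cv2.imwrite(f"pics/{n}0.png",arm.grab_frame(n)[:,:,::-1])
    c=arm.camera_model(n);print(n,c)
s=arm.get_state();print(s);print(arm.tip_extent)
E
```

```text
scene {'mtx': array([[360.85664048,   0.        , 314.85924971],
       [  0.        , 360.85664048, 193.93072309],
       [  0.        ,   0.        ,   1.        ]]), 'k1': -0.06152267983053482, 'R': array([[-0.7996411 ,  0.60046167,  0.00445912],
       [ 0.397545  ,  0.53495112, -0.74551008],
       [-0.45003564, -0.5943678 , -0.66647944]]), 't': array([ 0.52237136, -0.12612275,  1.31036203])}
top {'mtx': array([[445.84947544,   0.        , 322.07169215],
       [  0.        , 445.84947544, 206.5639212 ],
       [  0.        ,   0.        ,   1.        ]]), 'k1': -0.11105364627072946, 'R': array([[-0.02779444, -0.99961133, -0.00215684],
       [-0.99096582,  0.02783712, -0.1311939 ],
       [ 0.13120295, -0.0015091 , -0.99135438]]), 't': array([-0.06166638,  0.59766877,  1.58460061])}
{'time_s': 0.1, 'joint_pos': array([-1.24298807,  0.46827542, -0.0116093 ,  1.60352349,  0.00597797,
        1.07141765, -0.05629024]), 'dq': array([ 0.00079808, -0.00125813, -0.00024611, -0.00194636,  0.00071615,
        0.00035747,  0.00033273]), 'tau': array([ 7.84087697e-04, -5.33516049e+01,  2.13804137e-02, -2.51963603e+01,
        1.14744823e-02,  4.34232221e-03, -3.90330695e-05]), 'position': array([0.23541536, 0.60535124, 0.24144578]), 'ee_rot': array([[-9.32013218e-01,  3.62423955e-01, -4.88275382e-04],
       [ 3.62424272e-01,  9.32011995e-01, -1.51238758e-03],
       [-9.30469750e-05, -1.58652806e-03, -9.99998737e-01]]), 'ft_force': array([-0.66775988, -0.81281795,  1.08020793]), 'moment': array([-0.02816738, -0.00993524,  0.05406924]), 'gripper_width': 0.08531839692171572}
0.011
```

View pics/scene0.png

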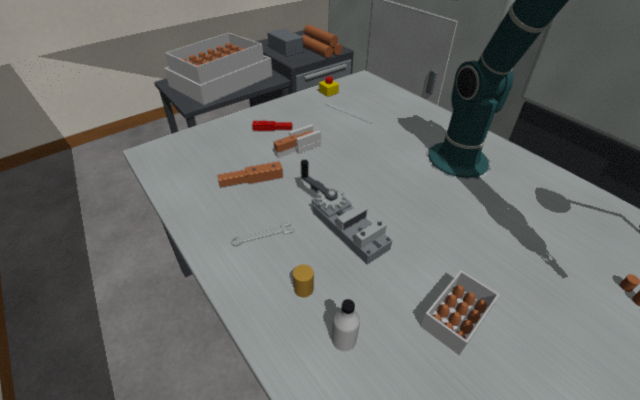

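View pics/top0.png

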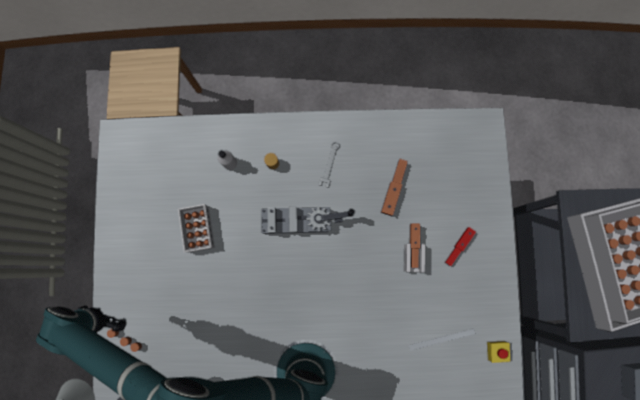

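Scene shows the vice mid-bench, and the rest with the block on the robot's right (top image ~416,245). The larger copper bar is at (395,187), the red one at (460,245) and the basket at (197,229). I'll enlarge the top view to measure.

```bash
cat > h.py <<'E'
import numpy as np, cv2
from rig import arm
def ray(c,uv):
    K=c["mtx"];d=np.array([c["k1"],0,0,0,0.])
    p=cv2.undistortPoints(np.array([[uv]],float),K,d)[0,0]
    R=c["R"];return -R.T@c["t"], R.T@np.array([p[0],p[1],1])
def at(name,uv,z,c=None):
    o,d=ray(c or arm.camera_model(name),uv);return (o+d*(z-o[2])/d[2])[:2].round(4)
def proj(name,X,c=None):
    c=c or arm.camera_model(name)
    return cv2.projectPoints(np.array(X,float).reshape(-1,1,3),cv2.Rodrigues(c["R"])[0],c["t"],c["mtx"],np.array([c["k1"],0,0,0,0.]))[0][:,0]
def crop(src,dst,x0,y0,x1,y1,s,step):
    im=cv2.imread(src)[y0:y1,x0:x1];im=cv2.resize(im,None,fx=s,fy=s,interpolation=cv2.INTER_CUBIC)
    for x in range(-(-x0//step)*step,x1,step):
        cv2.line(im,((x-x0)*s,0),((x-x0)*s,6),(0,0,255),1);cv2.putText(im,str(x),((x-x0)*s,16),0,.35,(0,0,255))
    for y in range(-(-y0//step)*step,y1,step):
        cv2.line(im,(0,(y-y0)*s),(6,(y-y0)*s),(0,0,255),1);cv2.putText(im,str(y),(7,(y-y0)*s+4),0,.35,(0,0,255))
    cv2.imwrite(dst,im)
E
python3 - <<'E'
from h import *
crop("pics/top0.png","pics/c1.png",250,190,450,290,4,10)
E
```

```text
(no output)
```

View pics/c1.png

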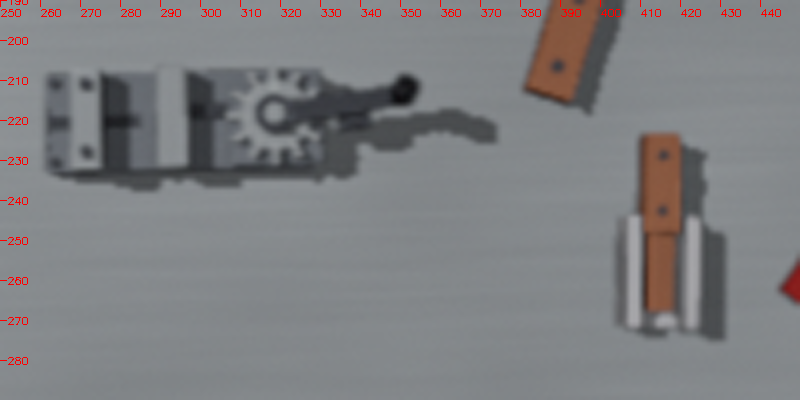

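Run:
```python
from h import *
t=lambda u,v,z:print((u,v,z),at("top",(u,v),z))
print("body");[t(*a) for a in((410,223.5,.057),(420,223.3,.057),(410.2,248.2,.057),(420.2,248,.057))]
print("neckend");[t(*a) for a in((411,267.5,.053),(418.3,267.5,.053))]
print("walls");[t(*a) for a in((406.5,244,.065),(424.5,244,.065),(406.5,271.5,.065),(424.5,271.5,.065))]
print("backjaw");[t(*a) for a in((267,208,.077),(274.5,208,.077),(267.5,231.7,.077),(275,231.7,.077))]
print("mjaw");[t(*a) for a in((287,206.5,.077),(294,206.5,.077),(287,232,.077),(294,232,.077))]
print("pivot");t(317,218,.08)
print("knob");t(350.5,211.5,.136)
print("spanner etc");t(272,160,.035);t(225,158,.07)
s=cv2.imread("pics/scene0.png")
crop("pics/scene0.png","pics/c2.png",265,120,395,265,5,10)
```

```text
body
(410, 223.5, 0.057) [ 0.523  -0.3929]
(420, 223.3, 0.057) [ 0.5227 -0.4293]
(410.2, 248.2, 0.057) [ 0.4344 -0.3891]
(420.2, 248, 0.057) [ 0.434  -0.4253]
neckend
(411, 267.5, 0.053) [ 0.3657 -0.3895]
(418.3, 267.5, 0.053) [ 0.3648 -0.4157]
walls
(406.5, 244, 0.065) [ 0.4495 -0.375 ]
(424.5, 244, 0.065) [ 0.4474 -0.4398]
(406.5, 271.5, 0.065) [ 0.3523 -0.3704]
(424.5, 271.5, 0.065) [ 0.3501 -0.4347]
backjaw
(267, 208, 0.077) [0.5911 0.118 ]
(274.5, 208, 0.077) [0.5903 0.0912]
(267.5, 231.7, 0.077) [0.5065 0.1172]
(275, 231.7, 0.077) [0.5058 0.0906]
mjaw
(287, 206.5, 0.077) [0.5945 0.0465]
(294, 206.5, 0.077) [0.5938 0.0216]
(287, 232, 0.077) [0.5035 0.0482]
(294, 232, 0.077) [0.5029 0.0234]
pivot
(317, 218, 0.08) [ 0.55   -0.0592]
knob
(350.5, 211.5, 0.136) [ 0.5632 -0.1749]
spanner etc
(272, 160, 0.035) [0.7759 0.1027]
(225, 158, 0.07) [0.7804 0.2711]
```

View pics/c2.png

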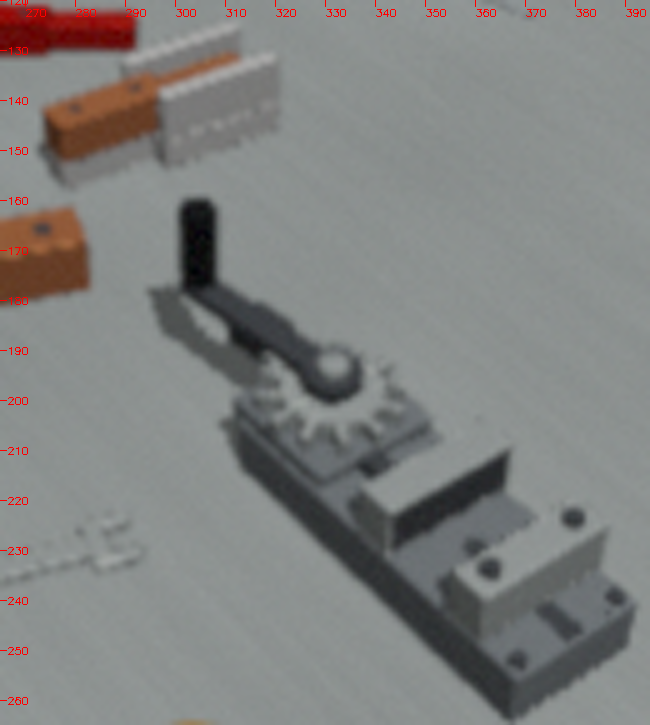

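```bash
python3 -m creep '{"linear":[[0,0,0],[0,0,0],[-0.0365,-0.0505,0],[-0.0365,-0.0505,0],[-0.0365,-0.0505,0],[-0.0365,-0.0505,0],[-0.0365,-0.0505,0],[-0.0365,-0.0505,0]],"dr":[[0,0,-10.6],[0,0,-10.6],[0,0,0],[0,0,0],[0,0,0],[0,0,0],[0,0,0],[0,0,0]],"grip":[0.0854,0.0854,0.0854,0.0854,0.0854,0.0854,0.0854,0.0854]}' 70
python3 -m creep '{"linear":[[-0.0365,-0.0505,0],[-0.0365,-0.0505,0],[-0.0365,-0.0505,0],[-0.0365,-0.0505,0],[0.0135,-0.0566,0],[0.0135,-0.0566,0],[0.0135,-0.0566,0],[0.0135,-0.0566,0]],"dr":[[0,0,0],[0,0,0],[0,0,0],[0,0,0],[0,0,0],[0,0,0],[0,0,0],[0,0,0]],"grip":[0.0854,0.0854,0.0854,0.0854,0.0854,0.0854,0.0854,0.0854]}'
```

```text
time_s: 1.1
position: [0.4551, 0.3007, 0.2422]
ee_rot: [[-1.0, 0.001, -0.0], [0.001, 1.0, -0.0], [0.0, -0.0, -1.0]]
ft_force: [0.3, 0.4, 0.2]
gripper_width: 0.085
time_s: 2.1
position: [0.5451, -0.1275, 0.242]
ee_rot: [[-1.0, 0.001, -0.0], [0.001, 1.0, 0.0], [0.0, 0.0, -1.0]]
ft_force: [0.2, -0.5, -0.8]
gripper_width: 0.0854
```

```bash
python3 -m creep '{"linear":[[0.0134,-0.0562,0],[0.0134,-0.0562,0],[0.0134,-0.0562,0],[0.0134,-0.0562,0],[0.0134,-0.0562,0],[0,0,0]],"dr":[[0,0,0],[0,0,0],[0,0,0],[0,0,0],[0,0,2.6],[0,0,0]],"grip":[0.0854,0.0854,0.0854,0.0854,0.0854,0.0854]}'
python3 - <<'E'
from h import *
import pickle
c=arm.camera_model("wrist");s=arm.get_state();im=arm.grab_frame("wrist");cv2.imwrite("pics/w1.png",im[:,:,::-1]);pickle.dump(c,open("w1.pkl","wb"))
print(s["position"],s["ee_rot"]);print(-c["R"].T@c["t"])
E
```

```text
time_s: 2.85
position: [0.4751, -0.4124, 0.2419]
ee_rot: [[-0.998, 0.055, -0.002], [0.055, 0.998, -0.003], [0.002, -0.003, -1.0]]
ft_force: [-1.2, 0.7, -1.5]
gripper_width: 0.0849
[ 0.47506489 -0.41236969  0.24188962] [[-0.99846626  0.05532211 -0.00214318]
 [ 0.05532792  0.99846444 -0.00275222]
 [ 0.00198763 -0.00286658 -0.99999392]]
[ 0.40443111 -0.40719611  0.37291562]
```

View pics/w1.png

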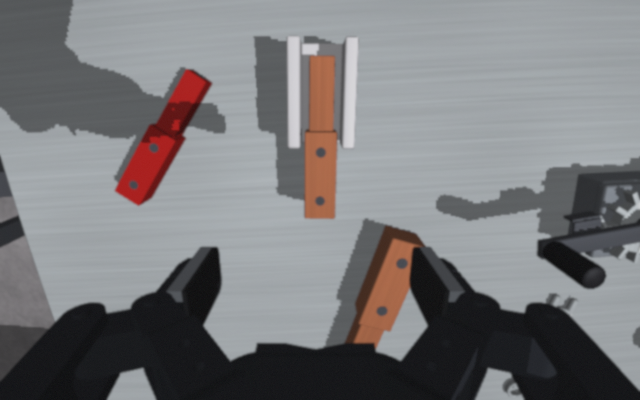

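Wrist view: the block's body spans (305–337, 131–217) with the neck up to row 57, between the walls. The larger copper bar is nearby at (360–420, 230–345).

Run:
```python
from h import *
import pickle
c=pickle.load(open("w1.pkl","rb"))
for u,v,z in((304.5,217.5,.057),(335,217.5,.057),(305.5,131,.057),(337,131,.057),(310,57,.053),(334,56,.053),(288,148,.065),(357,147,.065),(288,38,.065),(357,38,.065),(387,228,.05),(424,240,.05),(594,276,.136)):print((u,v,z),at("wrist",(u,v),z,c))
```

```text
(304.5, 217.5, 0.057) [ 0.5234 -0.4257]
(335, 217.5, 0.057) [ 0.5251 -0.3939]
(305.5, 131, 0.057) [ 0.4346 -0.419 ]
(337, 131, 0.057) [ 0.4362 -0.3886]
(310, 57, 0.053) [ 0.3675 -0.4107]
(334, 56, 0.053) [ 0.3678 -0.3886]
(288, 148, 0.065) [ 0.4489 -0.4364]
(357, 147, 0.065) [ 0.4515 -0.3706]
(288, 38, 0.065) [ 0.352 -0.429]
(357, 38, 0.065) [ 0.3553 -0.3685]
(387, 228, 0.05) [ 0.5429 -0.3381]
(424, 240, 0.05) [ 0.5594 -0.2974]
(594, 276, 0.136) [ 0.5614 -0.1764]
```

```bash
python3 -m creep '{"linear":[[-0.006,0.0055,0.05],[0,0,0.05],[0,0,0.05],[0,0,0.04],[0,0,0.012],[0,0,0]],"dr":[[0,0,0],[0,0,0],[0,0,0],[0,0,0],[0,0,0],[0,0,0]],"grip":[0.0854,0.0854,0.0854,0.0854,0.0854,0.0854]}'
python3 -m creep '{"linear":[[0,0,0],[0,0,0],[0,0,0],[0,0,0],[0,0,0],[0,0,0]],"dr":[[0,0,0],[0,0,0],[0,0,0],[0,0,0],[0,0,0],[0,0,0]],"grip":[0.025,0.025,0.025,0.025,0.025,0.025]}' 70
```

```text
time_s: 3.65
position: [0.4854, -0.4007, 0.0402]
ee_rot: [[-0.999, 0.045, -0.0], [0.045, 0.999, 0.001], [0.0, 0.001, -1.0]]
ft_force: [0.4, -1.1, 0.7]
gripper_width: 0.0856
time_s: 4.4
position: [0.486, -0.4033, 0.0423]
ee_rot: [[-0.999, 0.047, 0.003], [0.046, 0.999, -0.003], [-0.003, -0.003, -1.0]]
ft_force: [-1.0, -1.8, 6.8]
gripper_width: 0.0311
```

```bash
python3 -m creep '{"linear":[[0,0,-0.02],[0,0,-0.03],[0,0,-0.03],[0,0,-0.02],[0,0,0],[0,0.033,0],[0,0.05,0],[0,0.05,0]],"dr":[[0,0,0],[0,0,0],[0,0,0],[0,0,0],[0,0,0],[0,0,0],[0,0,-2.6],[0,0,0]],"grip":[0.025,0.025,0.025,0.025,0.025,0.025,0.025,0.025]}'
python3 -m creep '{"linear":[[0,0,0],[0,0,0]],"dr":[[0,0,0],[0,0,0]],"grip":[0.025,0.025]}'
python3 - <<'E'
from h import *
import pickle
im=arm.grab_frame("scene");cv2.imwrite("pics/s2.png",im[:,:,::-1])
crop("pics/s2.png","pics/s2c.png",230,60,390,180,5,10)
E
```

```text
time_s: 5.4
position: [0.488, -0.2667, 0.1387]
ee_rot: [[-1.0, 0.001, -0.002], [0.001, 1.0, 0.001], [0.002, 0.001, -1.0]]
ft_force: [0.0, -0.0, -3.6]
gripper_width: 0.0311
time_s: 5.65
position: [0.4884, -0.2688, 0.1395]
ee_rot: [[-1.0, 0.001, -0.001], [0.001, 1.0, -0.0], [0.001, -0.0, -1.0]]
ft_force: [-0.1, -0.1, -3.8]
gripper_width: 0.0308
```

View pics/s2c.png

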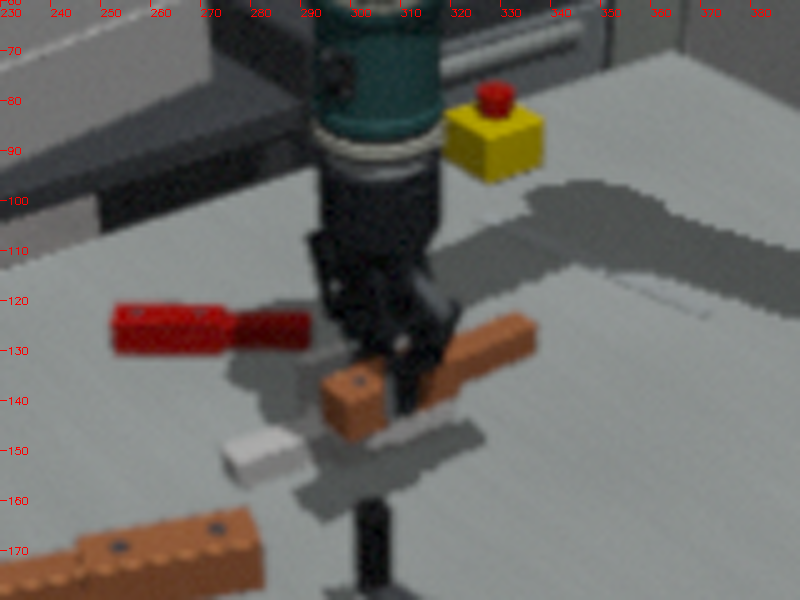

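The block hangs level in the fingers at (345,140 crop-scale), with the neck towards the robot. Lowering it to the bench.

```bash
python3 -m creep '{"linear":[[0,0,0.04],[0,0,0.04],[0,0,0.03],[0,0,0.008],[0,0,0.003],[0,0,0.002],[0,0,0]],"dr":[[0,0,0],[0,0,0],[0,0,0],[0,0,0],[0,0,0],[0,0,0],[0,0,0]],"grip":[0.025,0.025,0.025,0.025,0.025,0.025,0.025]}'
```

```text
time_s: 6.58
position: [0.4895, -0.269, 0.0182]
ee_rot: [[-1.0, 0.001, 0.002], [0.001, 1.0, -0.001], [-0.002, -0.001, -1.0]]
ft_force: [-0.0, -0.6, -2.8]
gripper_width: 0.0307
```

```bash
python3 -m creep '{"linear":[[0,0,0.001],[0,0,0],[0,0,0],[0,0,0],[0,0,-0.03],[0,0,-0.05],[0.04,0,-0.05],[0,0,0]],"dr":[[0,0,0],[0,0,0],[0,0,0],[0,0,0],[0,0,0],[0,0,0],[0,0,0],[0,0,0]],"grip":[0.025,0.06,0.06,0.06,0.06,0.06,0.06,0.06]}'
python3 - <<'E'
from h import *
import pickle
c=arm.camera_model("wrist");s=arm.get_state();im=arm.grab_frame("wrist");cv2.imwrite("pics/w2.png",im[:,:,::-1]);pickle.dump(c,open("w2.pkl","wb"))
cv2.imwrite("pics/t2.png",arm.grab_frame("top")[:,:,::-1])
print(s["position"])
E
```

```text
time_s: 7.58
position: [0.4495, -0.2702, 0.1487]
ee_rot: [[-1.0, 0.004, 0.006], [0.004, 1.0, -0.002], [-0.006, -0.002, -1.0]]
ft_force: [-0.2, 0.1, 0.3]
gripper_width: 0.0598
[ 0.44947495 -0.27023887  0.14868014]
```

View pics/w2.png

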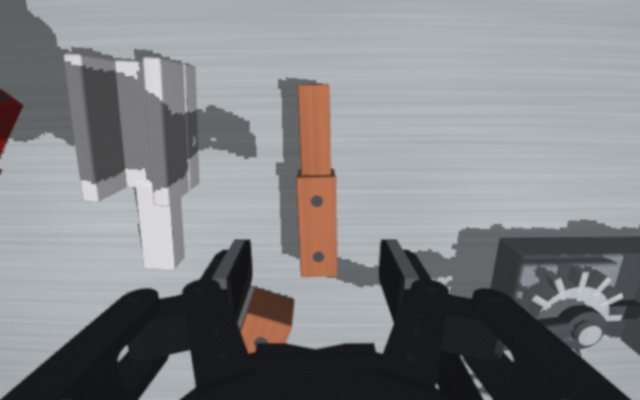

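The block lies flat, neck up in the picture (towards the robot): body (298–337, 172–276), neck tip at row 85.

Run:
```python
from h import *
import pickle
c=pickle.load(open("w2.pkl","rb"))
for u,v,z in((301,276.5,.032),(338,276,.032),(297.5,174,.032),(335.5,172.5,.032),(298.5,85.5,.028),(328,85,.028),(301,172,.028),(331,172,.028)):print((u,v,z),at("wrist",(u,v),z,c))
```

```text
(301, 276.5, 0.032) [ 0.5284 -0.2821]
(338, 276, 0.032) [ 0.528 -0.25 ]
(297.5, 174, 0.032) [ 0.437  -0.2834]
(335.5, 172.5, 0.032) [ 0.4359 -0.2536]
(298.5, 85.5, 0.028) [ 0.3706 -0.2817]
(328, 85, 0.028) [ 0.3703 -0.2598]
(301, 172, 0.028) [ 0.4363 -0.2808]
(331, 172, 0.028) [ 0.4364 -0.2569]
```

```bash
python3 -m creep '{"linear":[[0.0495,0,0.02],[0,0,0.05],[0,0,0.045],[0,0,0.017],[0,0,0],[0,0,0]],"dr":[[0,0,0],[0,0,0],[0,0,0],[0,0,0],[0,0,0],[0,0,0]],"grip":[0.06,0.06,0.06,0.06,0.06,0.06]}'
python3 -m creep '{"linear":[[0,0,0],[0,0,0],[0,0,0],[0,0,0],[0,0,0]],"dr":[[0,0,0],[0,0,0],[0,0,0],[0,0,0],[0,0,0]],"grip":[0.017,0.017,0.017,0.017,0.017]}' 80
```

```text
time_s: 8.43
position: [0.4012, -0.2691, 0.0139]
ee_rot: [[-1.0, 0.001, 0.001], [0.001, 1.0, -0.001], [-0.001, -0.001, -1.0]]
ft_force: [0.1, -0.1, 0.8]
gripper_width: 0.0599
time_s: 9.05
position: [0.401, -0.269, 0.0142]
ee_rot: [[-1.0, 0.001, 0.002], [0.001, 1.0, -0.001], [-0.002, -0.001, -1.0]]
ft_force: [-2.1, 0.5, 6.9]
gripper_width: 0.0224
```

```bash
python3 -m creep '{"linear":[[0,0,0],[0,0,-0.02],[0,0,-0.04],[0,0,-0.05],[0,0,-0.04],[0,0,-0.025],[0,0,0],[0,0,0]],"dr":[[0,0,0],[0,0,0],[0,0,0],[0,0,0],[0,0,0],[0,0,0],[0,0,0],[0,0,0]],"grip":[0.017,0.017,0.017,0.017,0.017,0.017,0.017,0.017]}' 110
python3 -m creep '{"linear":[[-0.006,0.03,0],[-0.011,0.055,0],[-0.011,0.055,0],[-0.011,0.055,0],[-0.011,0.055,0],[-0.011,0.055,0],[-0.005,0.033,0],[0,0,0]],"dr":[[0,0,0],[0,0,0],[0,0,0],[0,0,0],[0,0,0],[0,0,0],[0,0,0],[0,0,0]],"grip":[0.017,0.017,0.017,0.017,0.017,0.017,0.017,0.017]}'
python3 -m creep '{"linear":[[0,0,0],[0,0,0]],"dr":[[0,0,0],[0,0,0]],"grip":[0.017,0.017]}'
python3 - <<'E'
from h import *
import pickle
c=arm.camera_model("wrist");s=arm.get_state();im=arm.grab_frame("wrist");cv2.imwrite("pics/w3.png",im[:,:,::-1]);pickle.dump(c,open("w3.pkl","wb"))
cv2.imwrite("pics/s3.png",arm.grab_frame("scene")[:,:,::-1])
crop("pics/s3.png","pics/s3c.png",280,110,400,270,3,10)
a=cv2.imread("pics/w3.png")[:,150:500];b=cv2.imread("pics/s3c.png")
h=480;a=np.vstack([a,np.zeros((80,350,3),np.uint8)])
cv2.imwrite("pics/m3.png",np.hstack([a,b]))
print(s["position"],s["ee_rot"])
E
```

```text
time_s: 10.05
position: [0.3994, -0.2679, 0.1869]
ee_rot: [[-1.0, 0.001, -0.002], [0.001, 1.0, 0.001], [0.002, 0.001, -1.0]]
ft_force: [-1.0, 0.5, -2.7]
gripper_width: 0.022
time_s: 11.05
position: [0.4656, 0.0723, 0.1862]
ee_rot: [[-1.0, -0.005, -0.003], [-0.005, 1.0, 0.0], [0.003, 0.0, -1.0]]
ft_force: [-1.1, -0.2, -4.2]
gripper_width: 0.0223
time_s: 11.3
position: [0.4661, 0.068, 0.1874]
ee_rot: [[-1.0, 0.003, -0.001], [0.003, 1.0, -0.001], [0.001, -0.001, -1.0]]
ft_force: [0.4, 0.4, -3.4]
gripper_width: 0.0218
[0.46610005 0.06797876 0.18744322] [[-9.99994221e-01  3.09841171e-03 -1.39912841e-03]
 [ 3.09934260e-03  9.99994977e-01 -6.63659925e-04]
 [ 1.39706509e-03 -6.67992468e-04 -9.99998801e-01]]
```

View pics/m3.png

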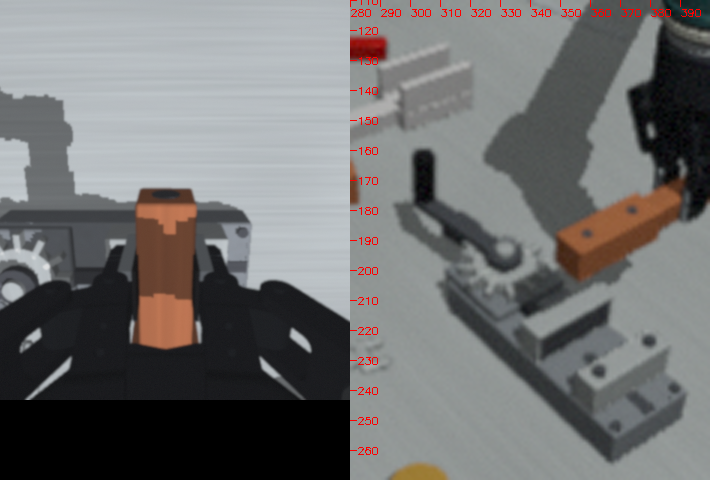

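Wrist half: the block is held, lined up over the slot between the jaws. Scene half: body's far end at about (349,189)–(358,192), bottom (358,203). I'll compare this with the predicted level block.

Run:
```python
from h import *
b=np.array([.5476,.068,.189])
P=[b+[.045,s*.016,z] for s in(-1,1) for z in(.016,-.016)]
P+=[b+[-.045,s*.016,.016] for s in(-1,1)]
print(proj("scene",P).round(1))
V=[[.5485+sx*.045,y,.077] for y in(.047,.091) for sx in(1,-1)]
print("jaws",proj("scene",V).round(1))
im=cv2.imread("pics/s3.png")
im=cv2.resize(im[170:250,325:400],None,fx=8,fy=8,interpolation=cv2.INTER_CUBIC)
f=lambda q:tuple(int(v) for v in ((q-[325,170]+.5)*8))
for q in proj("scene",P): cv2.circle(im,f(q),4,(255,0,0),1)
for q in proj("scene",V): cv2.circle(im,f(q),4,(0,255,0),1)
cv2.imwrite("pics/m4.png",im)
```

```text
[[348.1 187.5]
 [347.2 197.3]
 [356.9 194.6]
 [355.8 204.4]
 [374.8 173.8]
 [383.8 180.2]]
jaws [[343.4 222.9]
 [368.1 208.9]
 [354.3 232.8]
 [379.2 218. ]]
```

View pics/m4.png

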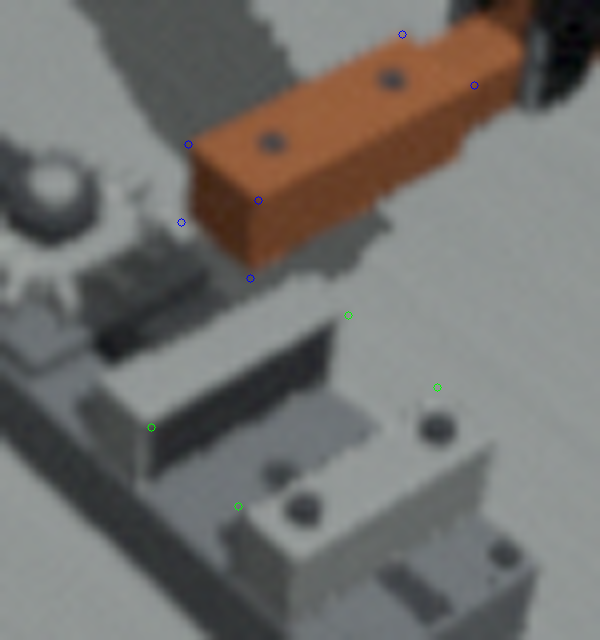

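```bash
python3 -m creep '{"linear":[[-0.001,0.0015,0.03],[0,0,0.04],[0,0,0.03],[0,0,0.015],[0,0,0.01],[0,0,0]],"dr":[[0,0,0],[0,0,0],[0,0,0],[0,0,0],[0,0,0],[0,0,0]],"grip":[0.017,0.017,0.017,0.017,0.017,0.017]}'
python3 -m creep '{"linear":[[0,0,0.003],[0,0,0.003],[0,0,0]],"dr":[[0,0,0],[0,0,0],[0,0,0]],"grip":[0.017,0.017,0.017]}'
```

```text
time_s: 12.15
position: [0.4678, 0.0707, 0.0631]
ee_rot: [[-1.0, 0.001, 0.0], [0.001, 1.0, 0.0], [-0.0, 0.0, -1.0]]
ft_force: [0.1, 0.7, -2.5]
gripper_width: 0.0217
time_s: 12.52
position: [0.4677, 0.0709, 0.0572]
ee_rot: [[-1.0, 0.001, 0.0], [0.001, 1.0, 0.0], [-0.0, 0.0, -1.0]]
ft_force: [1.3, 0.3, -3.8]
gripper_width: 0.0222
```

```bash
python3 -m creep '{"linear":[[0,0,0.001],[0,0,0.001],[0,0,0]],"dr":[[0,0,0],[0,0,0],[0,0,0]],"grip":[0.017,0.017,0.017]}'
python3 -m creep '{"linear":[[0,0,0.001],[0,0,0]],"dr":[[0,0,0],[0,0,0]],"grip":[0.017,0.017]}'
```

```text
time_s: 12.9
position: [0.4676, 0.0709, 0.0551]
ee_rot: [[-1.0, 0.001, 0.0], [0.001, 1.0, 0.0], [-0.0, 0.0, -1.0]]
ft_force: [-0.4, 0.4, -2.9]
gripper_width: 0.022
time_s: 13.15
position: [0.4676, 0.0709, 0.0545]
ee_rot: [[-1.0, 0.001, 0.0], [0.001, 1.0, 0.0], [-0.0, 0.0, -1.0]]
ft_force: [-2.2, -0.7, 3.6]
gripper_width: 0.0218
```

```bash
python3 -m creep '{"linear":[[0,0,0],[0,0,0],[0,0,0],[0,0,-0.03],[0,0,-0.05],[0,0,-0.05],[0,0,0]],"dr":[[0,0,0],[0,0,0],[0,0,0],[0,0,0],[0,0,0],[0,0,0],[0,0,0]],"grip":[0.06,0.06,0.06,0.06,0.06,0.06,0.06]}'
python3 - <<'E'
from h import *
import pickle
c=arm.camera_model("wrist");s=arm.get_state();print(s["joint_pos"].round(2),s["position"])
im=arm.grab_frame("wrist");cv2.imwrite("pics/w5.png",im[:,:,::-1]);pickle.dump(c,open("w5.pkl","wb"))
cv2.imwrite("pics/s5.png",arm.grab_frame("scene")[:,:,::-1])
crop("pics/s5.png","pics/s5c.png",280,150,400,270,3,10)
a=cv2.imread("pics/w5.png")[:360,150:550];b=cv2.imread("pics/s5c.png")
cv2.imwrite("pics/m5.png",np.hstack([a,b]))
E
```

```text
time_s: 14.02
position: [0.4702, 0.0714, 0.1878]
ee_rot: [[-1.0, 0.001, 0.008], [0.001, 1.0, 0.002], [-0.008, 0.002, -1.0]]
ft_force: [0.3, 0.2, -0.4]
gripper_width: 0.06
[-0.35  0.24  0.15  2.08 -0.05  0.81  1.4 ] [0.47023668 0.07140194 0.18777419]
```

View pics/m5.png

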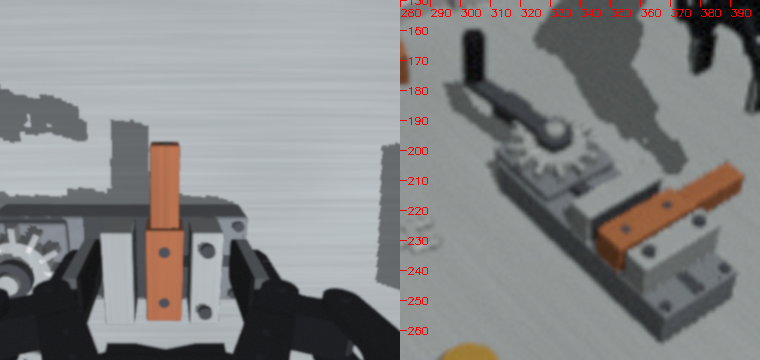

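The block lies flat between the jaws, ends flush with them and neck out at the front. Now to the knob.

```bash
python3 -m creep '{"linear":[[-0.0188,-0.049,0],[-0.0188,-0.049,0],[-0.0188,-0.049,0],[-0.0188,-0.049,0],[-0.0188,-0.049,0],[0,0,0],[0,0,0],[0,0,0]],"dr":[[0,0,0],[0,0,0],[0,0,0],[0,0,0],[0,0,0],[0,0,10],[0,0,10],[0,0,10]],"grip":[0.06,0.06,0.06,0.06,0.06,0.06,0.06,0.06]}'
python3 -m creep '{"linear":[[0,0,0],[0,0,0],[0,0,0],[0,0,0],[0,0,0],[0,0,0],[0,0,0],[0,0,0]],"dr":[[0,0,10],[0,0,10],[0,0,10],[0,0,10],[0,0,10],[0,0,10],[0,0,0],[0,0,0]],"grip":[0.06,0.06,0.06,0.06,0.06,0.06,0.06,0.06]}'
```

```text
time_s: 15.12
position: [0.5601, -0.1743, 0.1816]
ee_rot: [[-0.862, 0.506, -0.004], [0.506, 0.862, 0.0], [0.004, -0.002, -1.0]]
ft_force: [0.1, 0.1, -0.3]
gripper_width: 0.0599
time_s: 16.12
position: [0.5609, -0.174, 0.183]
ee_rot: [[-0.002, 1.0, -0.002], [1.0, 0.002, -0.0], [-0.0, -0.002, -1.0]]
ft_force: [0.3, 0.1, 0.6]
gripper_width: 0.0599
```

```bash
python3 -m creep '{"linear":[[0,0.0015,0.04],[0,0,0.037],[0,0,0],[0,0,0],[0,0,0],[0,0,0]],"dr":[[0,0,0],[0,0,0],[0,0,0],[0,0,0],[0,0,0],[0,0,0]],"grip":[0.06,0.06,0.06,0.031,0.031,0.031]}' 20
python3 - <<'E'
from h import *
c=arm.camera_model("wrist");s=arm.get_state();print(s["joint_pos"].round(2),s["position"],s["ft_force"])
im=arm.grab_frame("wrist");cv2.imwrite("pics/w6.png",im[:,:,::-1])
E
```

```text
time_s: 16.88
position: [0.5636, -0.1743, 0.1083]
ee_rot: [[0.001, 1.0, 0.002], [1.0, -0.001, -0.0], [-0.0, 0.002, -1.0]]
ft_force: [-0.2, 0.5, -0.8]
gripper_width: 0.0309
[-0.18  0.58  0.56  1.88 -0.42  0.79  0.61] [ 0.56358061 -0.17433639  0.10832285] [-0.24480405  0.47409574 -0.78902287]
```

View pics/w6.png

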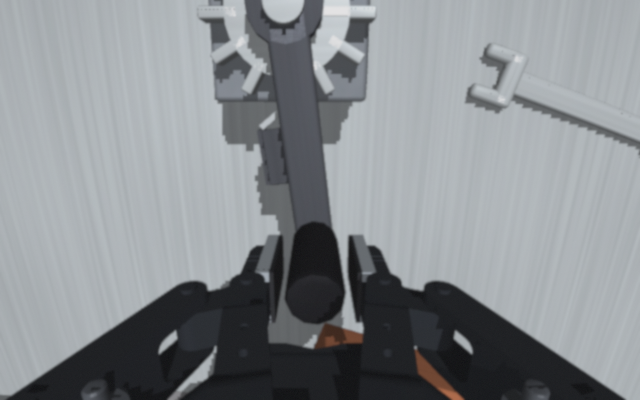

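The knob stands between the pads with a few mm on each side. Swinging back to the start.

```bash
python3 -m creep '{"linear":[[0,-0.0286,0],[0.0045,-0.023,0],[0.009,-0.02,0],[0.006,-0.01,0],[0,0,0]],"dr":[[0,0,0],[0,0,0],[0,0,0],[0,0,0],[0,0,0]],"grip":[0.031,0.031,0.031,0.031,0.031]}'
python3 -m creep '{"linear":[[0,0,0]],"dr":[[0,0,0]],"grip":[0.031]}'
```

```text
time_s: 17.55
position: [0.4817, -0.1543, 0.1076]
ee_rot: [[0.0, 1.0, 0.001], [1.0, -0.0, 0.0], [0.0, 0.001, -1.0]]
ft_force: [1.1, -0.2, 0.3]
gripper_width: 0.0311
time_s: 17.68
position: [0.4819, -0.1546, 0.1072]
ee_rot: [[0.0, 1.0, 0.0], [1.0, -0.0, 0.0], [0.0, 0.0, -1.0]]
ft_force: [0.6, 0.5, -0.6]
gripper_width: 0.0309
```

```bash
python3 -m creep '{"linear":[[-0.014,0.033,0],[-0.006,0.03,0],[0.0025,0.03,0],[0.009,0.025,0],[0.0095,0.017,0],[0,0,0]],"dr":[[0,0,0],[0,0,0],[0,0,0],[0,0,0],[0,0,0],[0,0,0]],"grip":[0.031,0.031,0.031,0.031,0.031,0.031]}'
python3 -m creep '{"linear":[[-0.0095,-0.017,0],[-0.009,-0.025,0],[-0.0025,-0.03,0],[0.006,-0.03,0],[0.014,-0.033,0],[0,0,0]],"dr":[[0,0,0],[0,0,0],[0,0,0],[0,0,0],[0,0,0],[0,0,0]],"grip":[0.031,0.031,0.031,0.031,0.031,0.031]}'
python3 -m creep '{"linear":[[-0.014,0.033,0],[-0.006,0.03,0],[0,0,0]],"dr":[[0,0,0],[0,0,0],[0,0,0]],"grip":[0.031,0.031,0.031]}'
```

```text
time_s: 18.42
position: [0.6174, -0.1522, 0.1065]
ee_rot: [[-0.002, 1.0, 0.0], [1.0, 0.002, 0.001], [0.001, 0.0, -1.0]]
ft_force: [0.2, -0.6, -0.3]
gripper_width: 0.0309
time_s: 19.18
position: [0.481, -0.1556, 0.1087]
ee_rot: [[0.003, 1.0, 0.006], [1.0, -0.003, -0.001], [-0.001, 0.006, -1.0]]
ft_force: [2.3, -0.5, 0.5]
gripper_width: 0.0311
time_s: 19.55
position: [0.5439, -0.1763, 0.1074]
ee_rot: [[0.003, 1.0, 0.001], [1.0, -0.003, -0.001], [-0.001, 0.001, -1.0]]
ft_force: [-1.3, 0.1, -0.4]
gripper_width: 0.0307
```

```bash
python3 -m creep '{"linear":[[0.001,0.015,0],[0.0015,0.015,0]],"dr":[[0,0,0],[0,0,0]],"grip":[0.031,0.031]}'
python3 -m creep '{"linear":[[0.004,0.012,0],[0.005,0.012,0]],"dr":[[0,0,0],[0,0,0]],"grip":[0.031,0.031]}'
python3 -m creep '{"linear":[[0.005,0.009,0],[0.005,0.009,0]],"dr":[[0,0,0],[0,0,0]],"grip":[0.031,0.031]}'
python3 - <<'E'
from h import *
cv2.imwrite("pics/s7.png",arm.grab_frame("scene")[:,:,::-1]);cv2.imwrite("pics/t7.png",arm.grab_frame("top")[:,:,::-1])
crop("pics/s7.png","pics/s7c.png",310,170,400,260,6,10)
E
```

```text
time_s: 19.8
position: [0.5718, -0.1732, 0.1069]
ee_rot: [[0.003, 1.0, -0.003], [1.0, -0.003, 0.0], [0.0, -0.003, -1.0]]
ft_force: [-3.2, -2.1, 1.1]
gripper_width: 0.0311
time_s: 20.05
position: [0.5983, -0.1632, 0.107]
ee_rot: [[0.001, 1.0, -0.001], [1.0, -0.001, -0.0], [-0.0, -0.001, -1.0]]
ft_force: [-3.2, -1.6, -0.4]
gripper_width: 0.0309
time_s: 20.3
position: [0.6167, -0.1527, 0.107]
ee_rot: [[0.001, 1.0, -0.0], [1.0, -0.001, 0.0], [0.0, -0.0, -1.0]]
ft_force: [-3.1, -2.7, -0.5]
gripper_width: 0.0308
```

View pics/s7c.png

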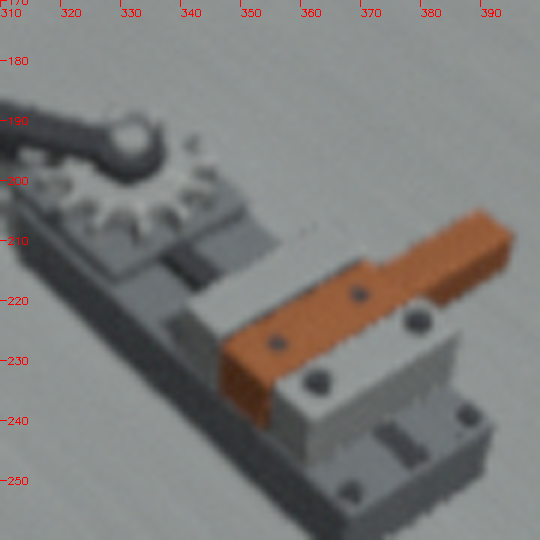

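The jaw has closed onto the block, which lies flat and straight. The lever still resists only about 4 N, so I'm swinging again.

```bash
python3 -m creep '{"linear":[[-0.0095,-0.017,0],[-0.009,-0.025,0],[-0.0025,-0.03,0],[0.006,-0.03,0],[0.014,-0.033,0],[0,0,0],[-0.014,0.033,0],[0,0,0]],"dr":[[0,0,0],[0,0,0],[0,0,0],[0,0,0],[0,0,0],[0,0,0],[0,0,0],[0,0,0]],"grip":[0.031,0.031,0.031,0.031,0.031,0.031,0.031,0.031]}'
python3 -m creep '{"linear":[[-0.004,0.015,0],[-0.002,0.015,0]],"dr":[[0,0,0],[0,0,0]],"grip":[0.031,0.031]}'
python3 -m creep '{"linear":[[0.001,0.01,0]],"dr":[[0,0,0]],"grip":[0.031]}'
```

```text
time_s: 21.4
position: [0.5151, -0.1695, 0.1075]
ee_rot: [[0.002, 1.0, 0.002], [1.0, -0.002, -0.001], [-0.001, 0.002, -1.0]]
ft_force: [-0.4, -0.0, -1.0]
gripper_width: 0.0314
time_s: 21.65
position: [0.5416, -0.1756, 0.1065]
ee_rot: [[0.003, 1.0, -0.004], [1.0, -0.003, -0.0], [-0.0, -0.004, -1.0]]
ft_force: [-4.7, -2.8, 0.8]
gripper_width: 0.0316
time_s: 21.78
position: [0.5521, -0.1745, 0.1065]
ee_rot: [[0.002, 1.0, -0.004], [1.0, -0.002, -0.0], [-0.0, -0.004, -1.0]]
ft_force: [-7.6, -5.8, 1.9]
gripper_width: 0.0312
```

```bash
python3 -m creep '{"linear":[[0,0.004,0],[0,0,0]],"dr":[[0,0,0],[0,0,0]],"grip":[0.031,0.031]}'
python3 -m creep '{"linear":[[0,0.004,0],[0,0,0]],"dr":[[0,0,0],[0,0,0]],"grip":[0.031,0.031]}'
```

```text
time_s: 22.02
position: [0.5542, -0.1746, 0.1063]
ee_rot: [[0.003, 1.0, -0.007], [1.0, -0.003, 0.0], [0.0, -0.007, -1.0]]
ft_force: [-9.7, -3.3, 4.5]
gripper_width: 0.0313
time_s: 22.28
position: [0.5566, -0.1748, 0.1063]
ee_rot: [[0.003, 1.0, -0.01], [1.0, -0.003, 0.001], [0.001, -0.01, -1.0]]
ft_force: [-13.7, -3.0, 7.6]
gripper_width: 0.0314
```

```bash
python3 -m creep '{"linear":[[0,-0.01,0],[0,0,0],[0,0,0],[0,0,0],[0,0,-0.04],[0,0,-0.05],[0,0,-0.03],[0,0,0]],"dr":[[0,0,0],[0,0,0],[0,0,0],[0,0,0],[0,0,0],[0,0,0],[0,0,0],[0,0,0]],"grip":[0.031,0.06,0.06,0.06,0.06,0.06,0.06,0.06]}'
python3 - <<'E'
from h import *
cv2.imwrite("pics/s8.png",arm.grab_frame("scene")[:,:,::-1]);cv2.imwrite("pics/t8.png",arm.grab_frame("top")[:,:,::-1])
crop("pics/s8.png","pics/s8c.png",280,150,400,260,4,10)
crop("pics/t8.png","pics/t8c.png",250,190,330,245,4,10)
b=cv2.imread("pics/s8c.png");a=cv2.imread("pics/t8c.png");a=np.vstack([a,np.zeros((220,320,3),np.uint8)])
cv2.imwrite("pics/m8.png",np.hstack([b,a]))
d=lambda i,j:None
a0=cv2.imread("pics/top0.png").astype(int);a1=cv2.imread("pics/t8.png").astype(int)
print("diff far side",np.abs(a0-a1)[130:195,200:350].max(),"gap px moved jaw")
E
```

```text
time_s: 23.28
position: [0.5541, -0.1735, 0.2297]
ee_rot: [[0.0, 1.0, 0.006], [1.0, -0.0, -0.0], [-0.0, 0.006, -1.0]]
ft_force: [-1.4, 0.1, -0.5]
gripper_width: 0.0599
diff far side 99 gap px moved jaw
```

I've used all 12 pictures, so the rest of the checks are numeric.

Run:
```python
from h import *
t=cv2.imread("pics/t8.png")
h=cv2.cvtColor(t,cv2.COLOR_BGR2HSV);m=((h[...,0]<15)&(h[...,1]>110)&(h[...,2]>60)).astype(np.uint8)
m[:,:255]=0;m[:,345:]=0;m[:195]=0;m[300:]=0
ys,xs=np.nonzero(m);print(len(ys),xs.min(),xs.max(),ys.min(),ys.max())
r=[(y,xs[ys==y].min(),xs[ys==y].max()) for y in range(ys.min(),ys.max()+1) if (ys==y).any()];print(r[::4])
print("far end",at("top",(xs.mean(),ys.min()-.0),.072),"neck end",at("top",(xs.mean(),ys.max()+1),.068))
up=m[:int(ys.min()+22)];c=xs[ys<ys.min()+22].mean();n=xs[ys>ys.max()-14].mean()
print("axis", at("top",(c,ys.min()+11),.072),at("top",(n,ys.max()-6),.068))
a0=cv2.imread("pics/top0.png").astype(int);d=np.abs(a0-t).max(2)
d=d[130:198,200:350];y,x=np.nonzero(d>25);print(len(y),x.min()+200,x.max()+200,y.min()+130,y.max()+130)
s0=cv2.imread("pics/scene0.png").astype(int);s8=cv2.imread("pics/s8.png")
d=np.abs(s0-s8).max(2)
for nm,(x0,y0,x1,y1) in dict(spanner=(228,220,297,248),offcut=(288,262,318,300),oiler=(328,296,362,352)).items():print(nm,np.percentile(d[y0:y1,x0:x1],[50,95,100]))
```

```text
256 276 283 208 250
[(208, np.int64(276), np.int64(282)), (212, np.int64(276), np.int64(282)), (216, np.int64(276), np.int64(282)), (220, np.int64(276), np.int64(282)), (224, np.int64(276), np.int64(282)), (228, np.int64(276), np.int64(282)), (232, np.int64(276), np.int64(283)), (236, np.int64(278), np.int64(283)), (240, np.int64(278), np.int64(282)), (244, np.int64(278), np.int64(282)), (248, np.int64(278), np.int64(282))]
far end [0.5905 0.0743] neck end [0.4376 0.0772]
axis [0.5511 0.0763] [0.4623 0.0745]
152 339 349 178 197
spanner [2. 4. 5.]
offcut [ 2.  5. 15.]
oiler [ 2.  5. 13.]
```

Run:
```python
from rig import arm
print(arm.finish_job(),arm.get_state()["time_s"])
```

```text
the job is handed in; nothing more can be done
the job is handed in; nothing more can be done
```

The copper block is clamped in the vice and the job is handed in; the clock read 23.3 s just before, against the 69 s limit. I had no direct reading of the jaw forces, so "clamped" is judged from how hard the lever resisted.

I lifted the block from the rest by its body and set it down on the bench. I then took it again by the neck, laid it between the jaws with the neck to the front, and let go. After the first back-swing, three forward strokes of the lever closed the jaw. Then I opened the fingers and raised the gripper clear.

Last checks:
- **Clamping:** the lever resisted with about 4 N on the second stroke. On the third it rose to about 14 N before I stopped, a little above the 8–12 N given for tight.
- **Block position:** the top camera puts the body's centre within about 3 mm of the jaws' middle lengthways. The neck points forward, and the block lies along the jaws to about 0.02 rad, within pixel error.
- **Seated height:** I took this from the fingers feeling the bed when I set the block down. The picture at the end of the second stroke showed it lying flat and straight between the jaws. I did not check the height again after the final tightening.
- **Other objects:** the spanner, offcut and bottle look the same in the scene image as at the start. The top view shows a change at pixels (339–349, 178–197), which I took to be the gripper or its shadow.
- **Not viewed:** I had used all 12 pictures, so I checked the final images only by pixel measurement.

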